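# Clamp a vial carrier on the bench mixer

## Task

Load the vial carrier on the bench mixer: first slide the black hold-down grip all the way open, back to its stop away from the nest; then lift the carrier by its bar and set it gently, upright and flat, between the lips of the nest. Finally slide the grip all the way back to its other end stop so that the steel tongue lies over the carrier's foot, and let go; do not disturb the other things on the bench.

Things in the scene. Friction and masses are not known exactly. Their poses are not given: they have to be found in the camera images.
- mixer: Bench mixer, fixed: white box 130 (its x) x 310 (its y) x 60 mm high. Origin at the centre of its underside, z up. Nest on its +y half, hold-down slide on its -y half, running along its y. It may stand left or right of the carrier, turned up to 20 degrees. The flat steel tongue of the slide (40 mm wide, 14 to 20 mm above the deck) reaches 75 mm from the grip's centre towards the nest.
- nest (a point): Centre of the nest on the mixer's deck (60 mm above the bench, black mat), 60 mm along +y from the mixer's centre; axes as the mixer. Aluminium lips 12 mm high: side lips' inner faces at x = +-42 mm, end lip's at y = +76 mm; open at -y, where the tongue comes in. The carrier's foot (76 x 144 mm) goes in centred, length along y, either way round, about 4 mm play per side.
- slide (a joint): Travel of the hold-down slide along the mixer's +y, in m: 0 = fully open stop (away from the nest), 0.060 = home stop (tongue over the carrier's foot). It starts at 0.036 to 0.052, with the tongue at or over the mouth of the nest. Friction about 4 N; it stays where it is left.
- slide_grip (a point): Gripping point of the black grip: upright block 50 mm (mixer's x) x 22 mm (mixer's y, the way to pinch it), rising from 20 to 72 mm above the deck; the point is on its centre line, 48 mm above the deck (108 mm above the bench), and moves with the slide; axes as the mixer. It is 187 mm from the nest's centre along y when open, 127 mm when home.
- carrier_mid (a point): Centre of the loose vial carrier, 69 mm above its underside; z up, y along its length. Its aluminium lifting bar, 14 mm thick (x) x 84 mm long (y), spans 108 to 138 mm above the underside: the bar's centre is 54 mm straight above this point. Mass 0.35 to 0.65 kg. Starts standing on the bench, its length within about 35 degrees of the robot's y.
- carrier: The same carrier; origin at the centre of its underside, same axes. White foot plate 76 (x) x 144 (y) x 10 mm; on it two rows of three capped glass vials, their tops 85 mm above the underside, within y = +-45 mm (the foot's ends are bare); above them the lifting bar on two thin posts.
- jar: Bystander: lidded jar, 72 mm diameter, 110 mm tall, beyond the work; origin under its centre.
- tip_box: Bystander: grey box with clear lid, 89 x 124 x 57 mm, beyond the work; origin under its centre.
- dishes: Bystander: stack of four clear dishes, 93 mm diameter, 60 mm tall, beyond the work on the left; origin under its centre.
Things that resemble listed ones, but are neither listed nor needed, are in the scene too. Leave any yellow look-alike of the carrier alone.

How it is judged (in metres and radians):
On the way, in this order (a step that is already met when the one before it is completed fails the run):
1. the hold-down slide is open to its stop (within 6 mm) before the carrier is loaded (value of joint slide below 0.006 m and horizontal distance between carrier_mid and nest above 0.06 m), for 0.2 s.
2. the carrier stands flat in the nest, let go, with the slide not yet home (x of carrier_mid in the frame of nest between -0.008 and 0.008 m and y of carrier_mid in the frame of nest between -0.012 and 0.008 m and z of carrier_mid in the frame of nest between 0.064 and 0.073 m and angle between carrier_mid's own z axis and vertical below 0.06 rad and angle between the y axis of carrier_mid and the y axis of nest, either way round below 0.15 rad and contact force between carrier and the fingers below 0.1 N and linear speed of carrier below 0.02 m/s and value of joint slide below 0.045 m), for 0.2 s.
At the end, for the whole second after the job is handed in: The carrier stands flat in the nest (centre within 8 mm across; within 12 mm of the centre on the slide's side and 8 mm on the end lip's side along; tilt under 0.06 rad, turned under 0.15 rad), at rest and released; the slide is within 4 mm of its home stop; the gripper touches neither (x of carrier_mid in the frame of nest between -0.008 and 0.008 m and y of carrier_mid in the frame of nest between -0.012 and 0.008 m and z of carrier_mid in the frame of nest between 0.064 and 0.073 m and angle between carrier_mid's own z axis and vertical below 0.06 rad and angle between the y axis of carrier_mid and the y axis of nest, either way round below 0.15 rad and value of joint slide above 0.056 m and linear speed of carrier below 0.02 m/s and contact force between each of carrier, mixer and the fingers below 0.1 N).
It fails at once if the jar is pushed more than 25 mm or tipped (distance of jar from where it was at the start of the episode above 0.025 m or angle between jar's own z axis and vertical above 0.4 rad).
It fails at once if the box is pushed more than 25 mm or tipped (distance of tip_box from where it was at the start of the episode above 0.025 m or angle between tip_box's own z axis and vertical above 0.4 rad).
It fails at once if the dish stack is pushed more than 25 mm or tipped (distance of dishes from where it was at the start of the episode above 0.025 m or angle between dishes's own z axis and vertical above 0.4 rad).
It fails at once if the carrier is tipped by more than 25 degrees (angle between carrier_mid's own z axis and vertical above 0.44 rad).
It fails at once if the carrier is dropped (falls faster than 0.7 m/s out of the fingers) (linear speed of carrier above 0.7 m/s and contact force between carrier and the fingers below 0.1 N).
It also fails if it takes over 64 s, if anything falls off the work surface, if the arm or the gripper's body presses on something with over 40 N, if the wrist force passes 120 N, or if a joint passes its speed limit or range.

## Robot

A 6-joint arm with a two-finger parallel gripper is mounted at the origin on the work surface. World frame = base frame: x ahead of the robot, y to its left, z up, the work surface at z = 0. Lengths are in mm, angles in rad, forces in N, time in s.
With the tool pointing down it reaches from about 350 to 875 mm from the base axis. Payload 4.2 kg.
Tool frame: the origin (TCP) lies on the centre line of the jaws, within the pads' length; the fingertips stand 25 mm ahead of it and the grasp point (between the pads) lies 6 mm ahead of it; z points along the fingers, y is the direction in which the jaws open and shut (so a half turn about z gives the same grasp; the last joint's range is limited). The gripper opens to 85 mm and grips with 20 to 120 N. Pads are 22 mm wide; open, the fingers measure 114 mm over their backs; the gripper's body (76 mm by 85 mm) begins 54 mm behind the grasp point. The pads swing forward as they close: fully open they stand 13 mm farther back than shut.
Start: joints at [1.481, 0.385, 0.008, 0, -1.194, -0.259], TCP at [213.574, 587.355, 256.312] pointing down, gripper open.
Joint ranges: [-3.14, 3.14], [-1.21, 2.06], [-1.07, 1.41], [-3.16, 2.05], [-2.99, -0.16], [-3.1, 3.1]. Speed limits (rad/s): [2.79, 2.79, 3.14, 3.14, 3.14, 3.14].

## Interface

Orientations are given as a unit quaternion [x, y, z, w].
In Python, from bench import arm gives the robot as it stands.
- The arm moves only by the tool drive_tool, never from a script. Its argument "plan" is a list of rows, each a list of 2 entries, a list of its own where there are three numbers: the shift along the tool's x, y, z in m, then the turn about the tool's z in degrees. A call has 1 to 12 rows; each row shifts and turns the commanded pose from where the row before left it, along the tool's axes as they then stand; what a row does not reach is not made up. A row lasts 1/8 s, in which the tool goes at most 62.5 mm and 10.7 degrees, less where a joint would pass 70% of its speed; a pose out of reach is approached as far as the arm can. A call with a gripper value outside its range is refused whole. "fingers" is the closure, from -1 (fully open) to 1 (shut), so that 0 is half open, set as the call begins (left out, the last holds). The fingers move at their own pace and stop on an object; the grip force is fixed at half the most. Time passes only in rows, so rows that do not move let the fingers close. It gives the time, the measured TCP pose, the force and the opening at its end, in the units of the state.
- arm.read_state(): the state, without advancing time (a new reading comes with each control period).
- arm.get_image(name): name is "scene" or "side" or "wrist"; returns a dict with "image" (480x640x3 uint8, red, green, blue), "K" (3x3 intrinsics, pixels), "R" (3x3) and "t" (3): a world point X has camera coordinates R X + t. Camera axes: x right, y down, z forward; pixel columns grow to the right and rows downward; lengths in mm; the calibration is good to about 2 mm. A picture is of the moment at which its call begins. There is no depth.
- arm.job_done(): hands the job in, once; it reports no verdict.
The state is a dict: "clock": time; "joints": joint angles; "joint_vel": joint speeds; "joint_efforts": joint torques, N m; "position": TCP position; "ee_rot": TCP orientation; "contact_force": force on the tool from outside, world axes, zero at the start; "wrist_torque": the same for the moment, N m; "gripper_width": finger opening in mm.
Only numpy, scipy, OpenCV 4.12 (cv2) and the standard library are available. Lean on these libraries where they do the work, as an engineer would, in place of code of your own. Each camera call takes 0.05 s, during which the arm holds its last target.

## Working session

There is one attempt and no reset: what is moved stays moved. The work goes in short steps, Python scripts to look and compute and a tool call to move; the robot and the scene stay as the last step left them, time stands still between calls to the robot, and variables do not carry over. Pictures are saved under pics/ and viewed, and the job is handed in when it is done.

Besides the shell and the picture viewer there is one more tool, called after "Request:" as name(argument=value, ...), one argument or row to a line, values as JSON. drive_tool: Moves the arm, as the interface text tells. Its arguments: {"type":"object","properties":{"plan":{"type":"array"},"fingers":{"type":"number"}},"required":["plan"]}

```bash
mkdir -p pics; ls; python3 - <<'E'
from bench import arm
import cv2, pickle
s=arm.read_state(); print(s)
for n in ["scene","side","wrist"]:
    d=arm.get_image(n); cv2.imwrite(f"pics/{n}0.png",d["image"][:,:,::-1]); pickle.dump(d,open(f"pics/{n}0.pkl","wb"))
    print(n,d["K"].tolist(),d["R"].tolist(),d["t"].tolist())
E
```

```text
pics
{'clock': 0.0, 'joints': array([ 1.48059416e+00,  3.85568747e-01,  6.64587409e-03, -4.69929977e-04,
       -1.19401656e+00, -2.58616575e-01]), 'joint_vel': array([ 9.83968370e-05, -5.62908179e-04, -1.35380503e-04,  7.07795354e-04,
       -6.16173447e-04,  7.31987614e-06]), 'joint_efforts': array([-6.08408627e-04, -3.92285013e+01,  1.88403726e+01,  4.18639228e+00,
       -4.55453672e-03, -8.45890526e-06]), 'position': array([213.41449699, 586.87950932, 255.22633184]), 'ee_rot': array([ 9.84813565e-01, -1.73611766e-01, -1.27490653e-04,  1.08612530e-03]), 'contact_force': array([-0.28802907, -0.2202576 ,  0.15826132]), 'wrist_torque': array([0.02322063, 0.0354293 , 0.01327515]), 'gripper_width': 85.04823255954723}
scene [[444.75753636910065, 0.0, 315.611414783564], [0.0, 444.75753636910065, 236.0494942683902], [0.0, 0.0, 1.0]] [[-0.666831165034752, 0.7452040109768368, 0.002679433229236942], [0.5687349772695471, 0.5112380935338293, -0.6443416309304427], [-0.4815357961445888, -0.428143193037014, -0.7647330797653956]] [391.4630138397285, -227.4038606712111, 1340.8248754948022]
side [[481.03612168184327, 0.0, 317.7139052864035], [0.0, 481.03612168184327, 243.5956091164059], [0.0, 0.0, 1.0]] [[-0.8702641670018153, -0.4925106657587334, 0.008574598913408175], [-0.36654233030422884, 0.6358535072276631, -0.679217960187616], [0.3290699009751305, -0.5942420058024926, -0.7338865299295584]] [454.8131998433065, 305.84020489665625, 980.2956532374664]
wrist [[400.21840380506114, 0.0, 317.35026221337546], [0.0, 400.21840380506114, 235.48778999245408], [0.0, 0.0, 1.0]] [[-0.3424003057290436, -0.9395477533082564, 0.003471295156647538], [-0.8907445640176705, 0.3257858153037452, 0.3169191130554348], [-0.2988915393744475, 0.10542116391067362, -0.948446216656533]] [622.507081284867, -42.16705613371399, 381.7969915354506]
```

View pics/scene0.png

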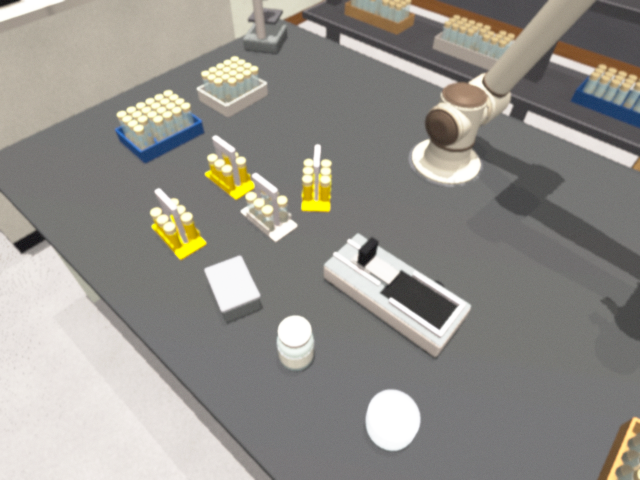

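View pics/side0.png

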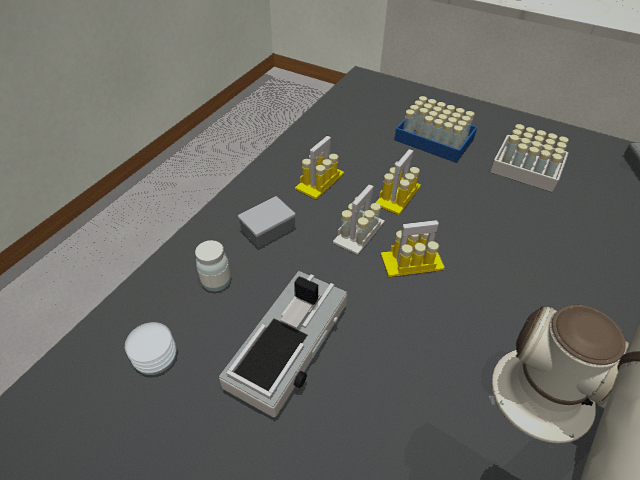

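View pics/wrist0.png

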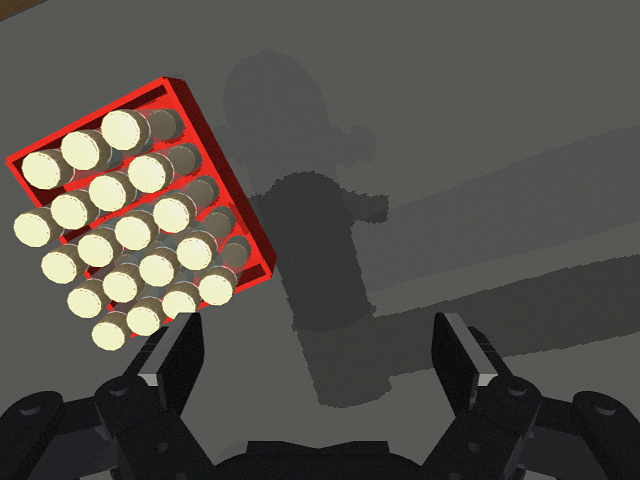

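The scene view shows the mixer (white, grip at 367,250, black mat at 420,300). The white carrier is at (268,215), between yellow look-alikes. The side view has the carrier at (360,230) and the grip at (306,290). I'll zoom in to measure.

```bash
cat > h.py <<'E'
import numpy as np, cv2, pickle
def load(n): return pickle.load(open(f"pics/{n}.pkl","rb"))
def shot(n,name):
    from bench import arm
    d=arm.get_image(n); cv2.imwrite(f"pics/{name}.png",d["image"][:,:,::-1]); pickle.dump(d,open(f"pics/{name}.pkl","wb")); return d
def crop(d,x0,y0,w,h,s,out):
    im=d["image"][y0:y0+h,x0:x0+w,::-1]; im=cv2.resize(im,None,fx=s,fy=s,interpolation=cv2.INTER_CUBIC)
    for x in range((x0+19)//20*20,x0+w,20): cv2.putText(im,str(x),(int((x-x0+.5)*s),10),0,.35,(0,0,255)); cv2.line(im,(int((x-x0+.5)*s),12),(int((x-x0+.5)*s),18),(0,0,255))
    for y in range((y0+19)//20*20,y0+h,20): cv2.putText(im,str(y),(0,int((y-y0+.5)*s)),0,.35,(0,0,255)); 
    cv2.imwrite(f"pics/{out}.png",im)
def ray(d,uv):
    R,t=d["R"],d["t"]; C=-R.T@t; v=R.T@np.linalg.inv(d["K"])@np.array([uv[0],uv[1],1.]); return C,v/np.linalg.norm(v)
def onz(d,uv,z):
    C,v=ray(d,uv); return C+v*(z-C[2])/v[2]
def proj(d,X):
    p=d["K"]@(d["R"]@np.array(X,float)+d["t"]); return p[:2]/p[2]
def tri(d1,u1,d2,u2):
    A=[];b=[]
    for d,u in((d1,u1),(d2,u2)):
        C,v=ray(d,u); P=np.eye(3)-np.outer(v,v); A.append(P);b.append(P@C)
    return np.linalg.lstsq(np.vstack(A),np.hstack(b),rcond=None)
E
python3 - <<'E'
from h import *
s=load("scene0"); d=load("side0")
crop(s,310,220,170,140,4.5,"c1"); crop(d,205,255,160,170,3.5,"c2")
crop(s,225,160,110,90,6,"c3"); crop(d,320,170,140,120,5,"c4")
print(-s["R"].T@s["t"],-d["R"].T@d["t"])
E
```

```text
[1036.02744103  398.60275163  877.79846299] [185.32521837 612.06364018 923.2580946 ]
```

View pics/c1.png

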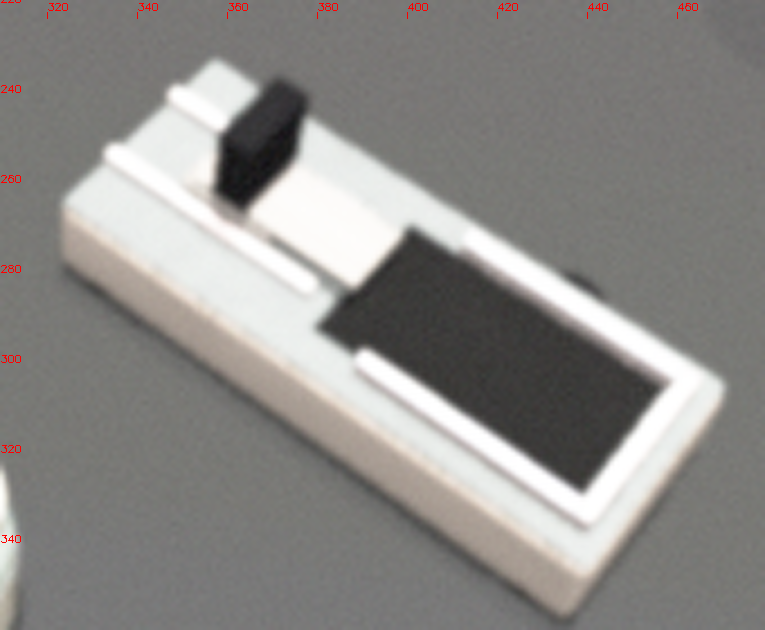

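View pics/c2.png

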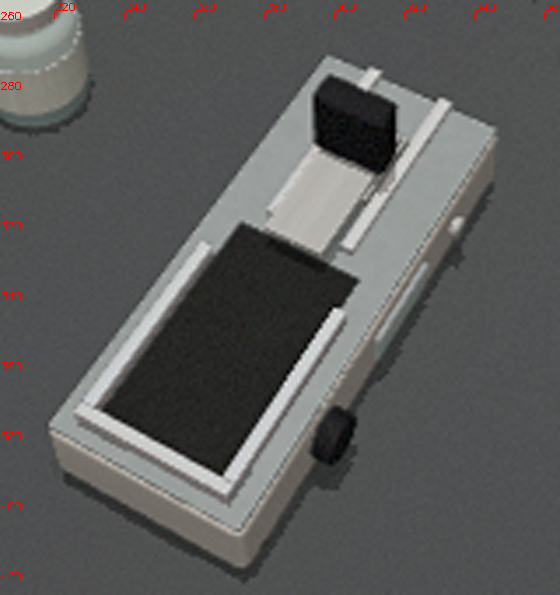

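View pics/c3.png

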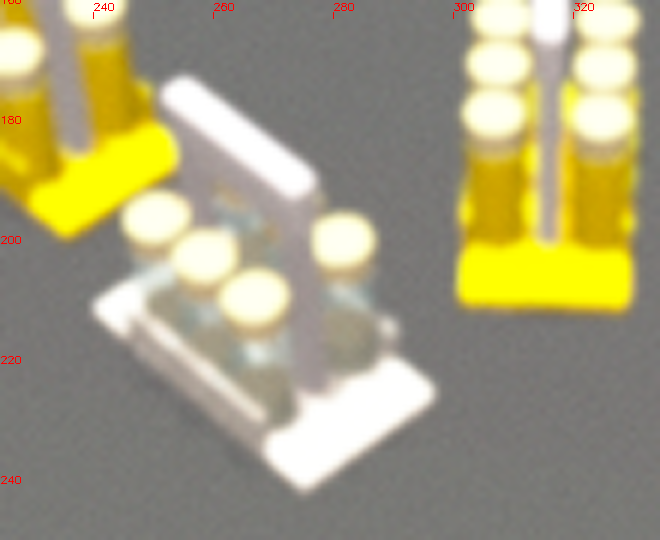

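View pics/c4.png

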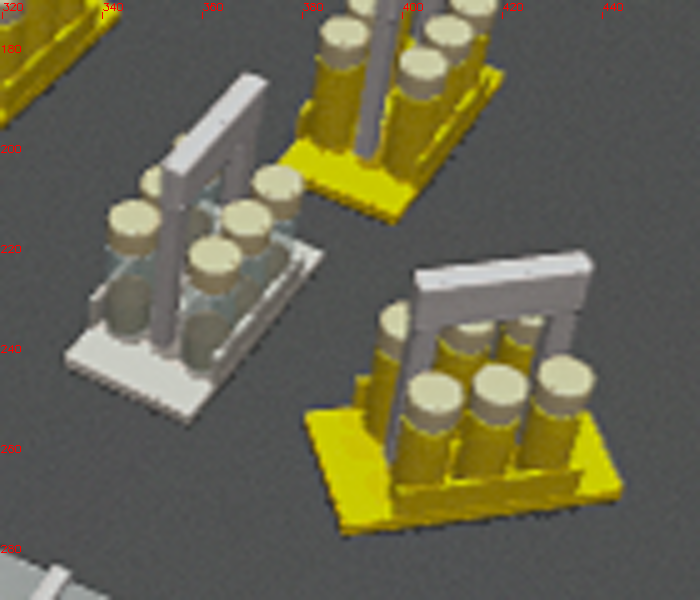

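```bash
python3 - <<'E'
from h import *
from scipy.optimize import least_squares
s=load("scene0"); d=load("side0")
def px(l,x0,y0,sc): return [((x+.5)/sc-.5+x0,(y+.5)/sc-.5+y0) for x,y in l]
S=px([(218,58),(62,205),(567,578),(725,388)],310,220,4.5)
D=px([(328,57),(495,130),(243,532),(50,430)],205,255,3.5)
Ps=np.array([onz(s,u,60)[:2] for u in S]); Pd=np.array([onz(d,u,60)[:2] for u in D])
print(Ps.round(1),"\n",Pd.round(1))
# order scene: far-left.. side
for P in (Ps,Pd):
    print([np.linalg.norm(P[i]-P[(i+1)%4]).round(1) for i in range(4)],P.mean(0).round(1))
    e=(P[2]-P[1]+P[3]-P[0]); print(np.degrees(np.arctan2(e[1],e[0])))
# grip top corners scene z=132 ; and tops in side
G=px([(283,78),(308,100),(243,155),(219,135)],310,220,4.5)
H=px([(315,92),(327,77),(397,106),(386,122)],205,255,3.5)
for d_,U in((s,G),(d,H)):
    P=np.array([onz(d_,u,132)[:2] for u in U]); print(P.round(1),P.mean(0))
# bar top z=138
B=px([(160,95),(183,75),(318,180),(298,197)],225,160,6)
E_=px([(164,158),(187,170),(266,86),(246,75)],320,170,5)
for d_,U in((s,B),(d,E_)):
    P=np.array([onz(d_,u,138)[:2] for u in U]); print(P.round(1),P.mean(0))
# foot corners z=10 (near end) scene: end corners
F=px([(304,478),(436,388),(92,305)],225,160,6)
print(np.array([onz(s,u,10)[:2] for u in F]).round(1))
F=px([(65,357),(190,418),(323,255)],320,170,5)
print(np.array([onz(d,u,10)[:2] for u in F]).round(1))
E
```

```text
[[444.    9.7]
 [573.9  11.8]
 [578.5 311.8]
 [445.2 315.4]] 
 [[568.8  10.8]
 [445.    9.3]
 [439.2 313.2]
 [564.1 317. ]]
[np.float64(129.9), np.float64(300.0), np.float64(133.3), np.float64(305.7)] [510.4 162.2]
89.45044173515616
[np.float64(123.8), np.float64(304.0), np.float64(124.9), np.float64(306.2)] [504.3 162.6]
90.97584904505243
[[485.   75.4]
 [488.1  92.8]
 [535.6  90.1]
 [533.7  74.2]] [510.584362   83.1248123]
[[529.5  88. ]
 [529.3  74.6]
 [481.9  72.8]
 [481.6  86.3]] [505.58000889  80.41271232]
[[ 530.8 -263. ]
 [ 516.1 -264.9]
 [ 522.8 -179.6]
 [ 535.  -178.7]] [ 526.16293743 -221.54584464]
[[ 533.5 -187.6]
 [ 520.1 -185.5]
 [ 513.4 -261. ]
 [ 525.7 -263.7]] [ 523.17541875 -224.46466237]
[[ 565.9 -156.3]
 [ 491.6 -149.7]
 [ 558.3 -298. ]]
[[ 565.8 -154.8]
 [ 490.6 -149.1]
 [ 480.5 -291.4]]
```

Request:
drive_tool(
  plan=[
    [[0,0,0],-10],
    [[0,0,0],-10],
    [[0.029,0.048,0],0],
    [[0.029,0.048,0],0],
    [[0.029,0.048,0],0],
    [[0.029,0.048,0],0],
    [[0.029,0.048,0],0],
    [[0.029,0.048,0],0],
    [[0.029,0.048,0],0],
    [[0.029,0.048,0],0],
    [[0.029,0.048,0],0],
    [[0,0,0],0],
  ],
  fingers=-1,
)

```text
clock: 1.65
position: [475.7, 152.4, 255.9]
ee_rot: [1.0, -0.003, -0.0, 0.0]
contact_force: [-0.4, 0.5, -0.9]
gripper_width: 85.5
```

```bash
python3 - <<'E'
from h import *
d=shot("wrist","w1"); print(-d["R"].T@d["t"],d["R"][2])
for p in [(507,222,61),(507,82,132),(507,35,132),(524,-223,138)]: print(p,proj(d,p))
E
```

```text
[556.88322799 151.15110086 373.79383041] [-3.18274844e-01 -3.78747851e-05 -9.47998482e-01]
(507, 222, 61) [226.14149543 169.1164335 ]
(507, 82, 132) [429.93659902 186.31840161]
(507, 35, 132) [506.67909591 185.82485807]
(524, -223, 138) [956.7291513  156.33605767]
```

View pics/w1.png

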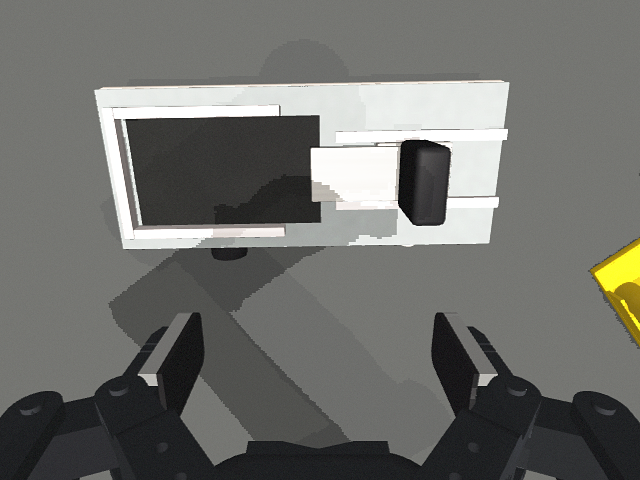

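```bash
python3 - <<'E'
from h import *
d=load("w1")
crop(d,85,70,220,190,3.5,"c5"); crop(d,300,70,220,190,3.5,"c6")
E
```

```text
(no output)
```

View pics/c5.png

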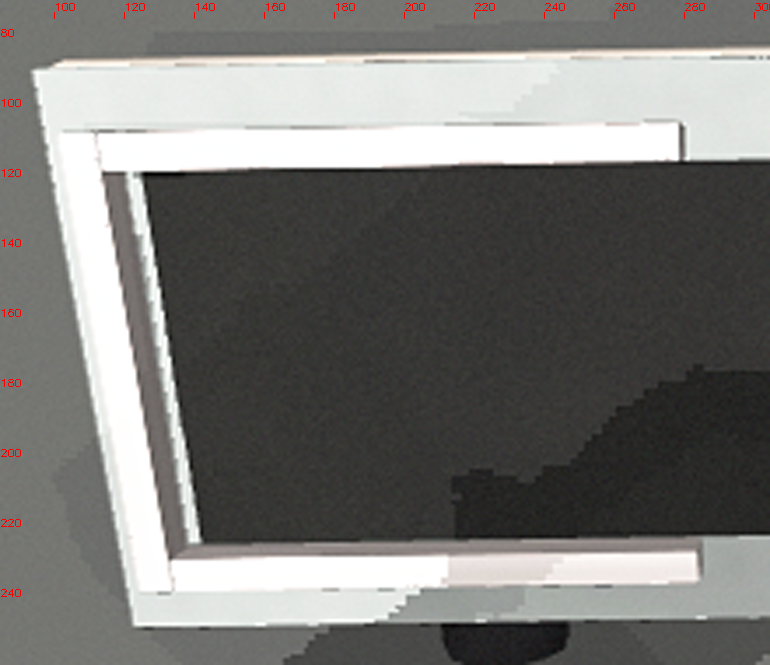

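View pics/c6.png

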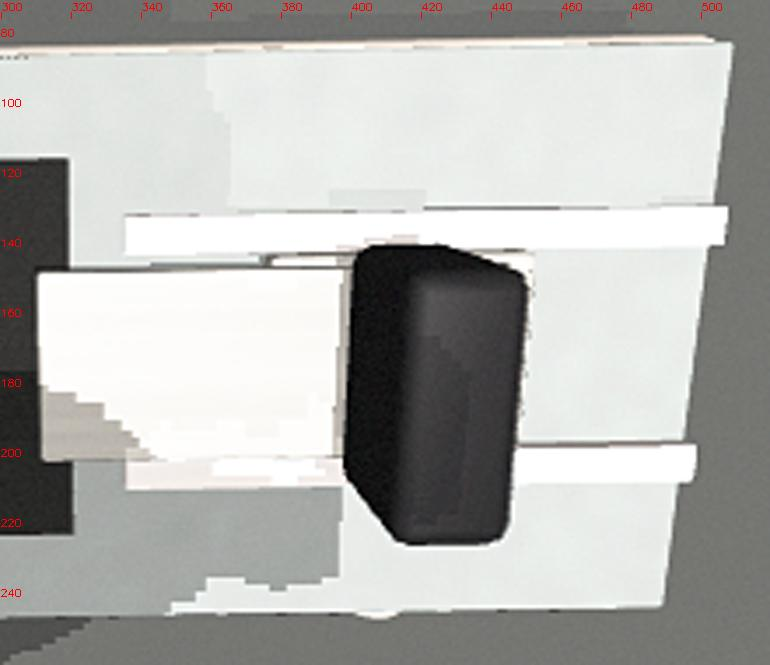

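```bash
python3 - <<'E'
from h import *
d=load("w1")
px=lambda l,x0,y0,sc:[((x+.5)/sc-.5+x0,(y+.5)/sc-.5+y0) for x,y in l]
U=px([(35,70),(134,627)],85,70,3.5)+px([(663,606),(733,44)],300,70,3.5)
P=np.array([onz(d,u,60)[:2] for u in U]); print(P.round(1),P.mean(0)); 
print([np.linalg.norm(P[i]-P[(i+1)%4]).round(1) for i in range(4)])
L=px([(104,172),(174,558),(680,162),(697,549)],85,70,3.5)
Q=np.array([onz(d,u,72)[:2] for u in L]); print("lips",Q.round(1))
G=px([(415,282),(525,277),(508,540),(402,540)],300,70,3.5)
g=np.array([onz(d,u,132)[:2] for u in G]); print("grip",g.round(1),g.mean(0))
T=px([(38,271),(42,460)],300,70,3.5)
print("tongue",[onz(d,u,80)[:2].round(1) for u in T])
E
```

```text
[[565.9 314.4]
 [440.9 313.6]
 [444.1   8.1]
 [569.2   9.8]] [505.03140308 161.48976682]
[np.float64(125.0), np.float64(305.5), np.float64(125.0), np.float64(304.6)]
lips [[545.7 297.5]
 [461.9 295.7]
 [546.9 178.4]
 [463.2 177.6]]
grip [[528.8  90.8]
 [529.5  72.2]
 [482.9  70.6]
 [483.   89.7]] [506.05289206  80.82837079]
tongue [array([525.5, 155.7]), array([485.6, 155.3])]
```

Request:
drive_tool(
  plan=[
    [[0.015,0.036,0],-1],
    [[0.015,0.0355,0],0],
    [[0,0,0.03],0],
    [[0,0,0.03],0],
    [[0,0,0.03],0],
    [[0,0,0.03],0],
    [[0,0,0.022],0],
    [[0,0,0],0],
    [[0,0,0],0],
  ],
)

```text
clock: 2.82
position: [505.8, 85.2, 115.2]
ee_rot: [1.0, 0.01, 0.001, -0.0]
contact_force: [0.6, 0.8, 1.0]
gripper_width: 85.5
```

Request:
drive_tool(
  plan=[
    [[0,0.004,0.001],0.5],
    [[0,0,0],0],
    [[0,0,0],0],
  ],
)

```text
clock: 3.2
position: [505.5, 80.1, 113.7]
ee_rot: [1.0, 0.004, 0.0, -0.0]
contact_force: [-0.7, 0.3, -0.3]
gripper_width: 85.0
```

Request:
drive_tool(
  plan=[
    [[0,0,0],0],
    [[0,0,0],0],
    [[0,0,0],0],
    [[0,0,0],0],
    [[0,0,0],0],
    [[0,0,0],0],
  ],
  fingers=1,
)

```text
clock: 3.95
position: [505.5, 80.5, 113.5]
ee_rot: [1.0, 0.005, 0.0, -0.0]
contact_force: [-0.9, 1.8, 1.8]
gripper_width: 21.7
```

Request:
drive_tool(
  plan=[
    [[0,0.008,0],0],
    [[0,0.008,0],0],
    [[0,0.008,0],0],
    [[0,0.008,0],0],
    [[0,0.006,0],0],
    [[0,0.005,0],0],
    [[0,0.003,0],0],
    [[0,0,0],0],
  ],
)

```text
clock: 4.95
position: [506.0, 35.9, 113.5]
ee_rot: [1.0, 0.004, 0.001, -0.001]
contact_force: [-3.5, 12.7, 4.2]
gripper_width: 21.4
```

Request:
drive_tool(
  plan=[
    [[0,0.002,0],0],
    [[0,0.001,0],0],
    [[0,0,0],0],
  ],
)

```text
clock: 5.32
position: [506.1, 35.6, 113.5]
ee_rot: [1.0, 0.005, 0.001, -0.003]
contact_force: [-7.0, 25.1, 5.2]
gripper_width: 21.1
```

Request:
drive_tool(
  plan=[
    [[0,-0.003,0],0],
    [[0,0,0],0],
    [[0,0,0],0],
    [[0,0,0],0],
  ],
  fingers=-1,
)

```text
clock: 5.82
position: [505.7, 33.5, 113.1]
ee_rot: [1.0, 0.004, -0.0, 0.0]
contact_force: [-0.2, 0.1, 0.2]
gripper_width: 85.4
```

Request:
drive_tool(
  plan=[
    [[0,0,-0.03],0],
    [[0,0,-0.05],0],
    [[0,0,-0.05],0],
    [[0,0,0],0],
  ],
)

```text
clock: 6.32
position: [508.0, 34.3, 247.8]
ee_rot: [1.0, 0.004, 0.005, -0.001]
contact_force: [-0.1, 0.3, -0.2]
gripper_width: 85.0
```

```bash
python3 - <<'E'
from h import *
d=shot("wrist","w2"); s=shot("side","s2")
print(proj(d,(505.9,80.5,132)), proj(d,(506.4,34.5,132)),proj(d,(524,-224,138)))
E
```

```text
[241.47150153 244.1199817 ] [315.59227215 243.97492917] [751.18301402 222.90694198]
```

View pics/w2.png

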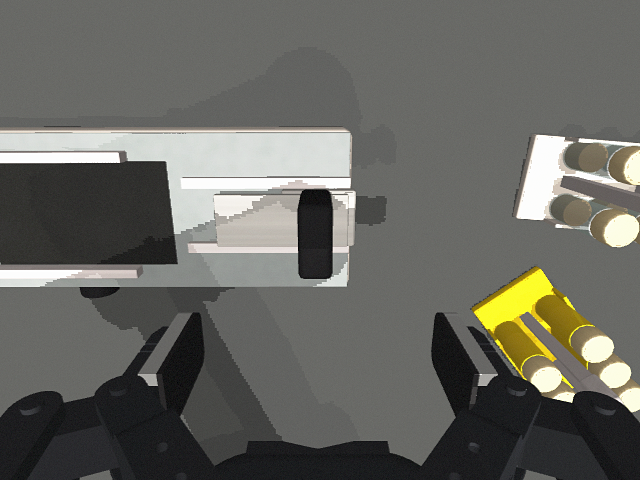

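Request:
drive_tool(
  plan=[
    [[0,0,0],10.5],
    [[0,0,0],10.5],
    [[0,0,0],10.5],
    [[0,0,0],10.5],
    [[0,0,0],10.5],
    [[0,0,0],10.5],
    [[0,0,0],10.5],
    [[0,0,0],10.5],
    [[0,0,0],10.5],
    [[0,0,0],0],
  ],
)

```text
clock: 7.68
position: [505.1, 33.8, 241.6]
ee_rot: [-0.683, 0.731, 0.001, -0.002]
contact_force: [0.5, -0.7, 0.7]
gripper_width: 85.5
```

Request:
drive_tool(
  plan=[
    [[0.05,-0.008,0],0],
    [[0.05,-0.008,0],0],
    [[0.05,-0.008,0],0],
    [[0.05,-0.008,0],0],
    [[0.012,-0.003,0],0],
    [[0,0,0],0],
    [[0,0,0],0],
  ],
)

```text
clock: 8.55
position: [525.8, -178.7, 243.0]
ee_rot: [-0.683, 0.731, 0.0, -0.0]
contact_force: [0.2, 0.6, 0.2]
gripper_width: 85.3
```

```bash
python3 - <<'E'
from h import *
d=shot("wrist","w3"); print(d["R"][2],-d["R"].T@d["t"]); print(proj(d,(524,-224,138)),proj(d,(521,-266,138)),proj(d,(527,-182,138)))
E
```

```text
[ 0.02039349  0.31519901 -0.94880646] [ 520.01498277 -260.98252353  360.97232462]
[314.2715788  172.46717238] [314.33516977  92.3353373 ] [314.215137   243.59023411]
```

View pics/w3.png

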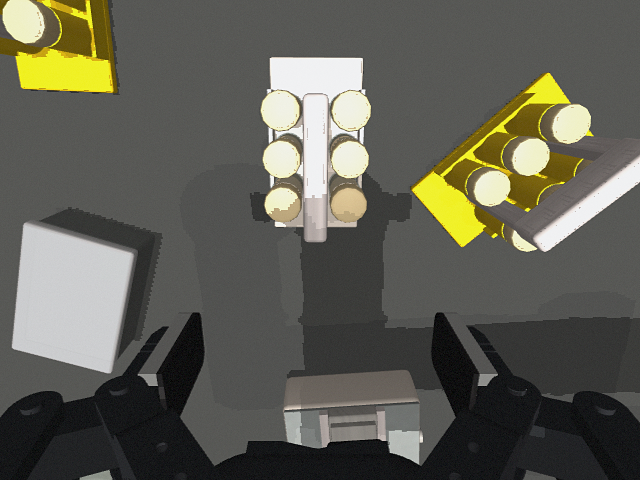

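Request:
drive_tool(
  plan=[
    [[0.025,-0.001,0],0],
    [[0.0205,0,0],0],
    [[0,0,0.025],0],
    [[0,0,0.03],0],
    [[0,0,0.03],0],
    [[0,0,0.02],0],
    [[0,0,0.01],0],
    [[0,0,0],0],
    [[0,0,0],0],
  ],
)

```text
clock: 9.72
position: [524.6, -225.0, 129.4]
ee_rot: [-0.682, 0.731, -0.001, 0.001]
contact_force: [0.5, 0.7, 0.4]
gripper_width: 85.5
```

```bash
python3 - <<'E'
from h import *
d=shot("wrist","w4"); s=shot("side","s4"); crop(s,300,100,200,170,3.5,"s4c")
from bench import arm
print(arm.read_state()["position"])
E
```

```text
[ 524.46063962 -225.1847892   129.36343079]
```

View pics/w4.png

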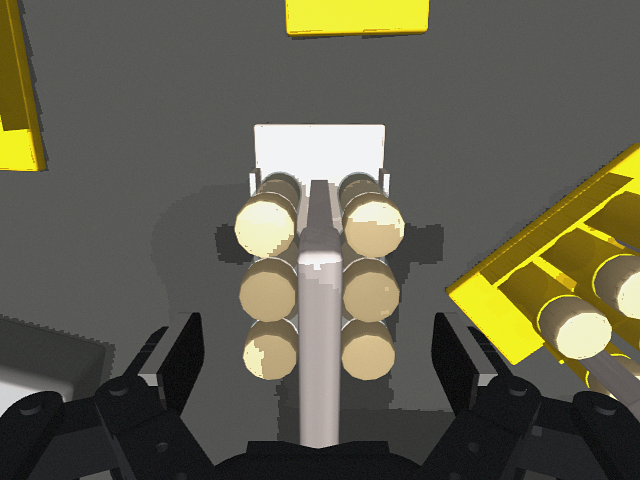

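View pics/s4c.png

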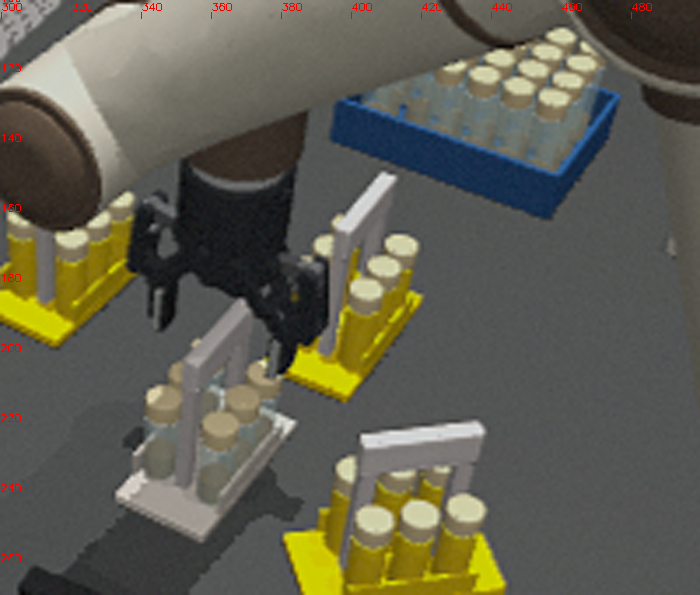

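The bar is centred between the pads: columns 300-340 against pad edges at 203 and 433. I'll close the fingers.

Request:
drive_tool(
  plan=[
    [[0,0,0],0],
    [[0,0,0],0],
    [[0,0,0],0],
    [[0,0,0],0],
    [[0,0,0],0],
    [[0,0,0],0],
  ],
  fingers=1,
)

```text
clock: 10.58
position: [524.2, -225.3, 128.4]
ee_rot: [-0.682, 0.731, -0.0, 0.0]
contact_force: [0.8, 0.2, -0.1]
gripper_width: 13.5
```

Request:
drive_tool(
  plan=[
    [[0,0,-0.005],0],
    [[0,0,-0.015],0],
    [[0,0,-0.03],0],
    [[0,0,-0.03],0],
    [[0,0,-0.03],0],
    [[0,0,-0.03],0],
    [[0,0,-0.02],0],
    [[0,0,0],0],
    [[0,0,0],0],
  ],
)

```text
clock: 11.7
position: [522.9, -224.8, 287.1]
ee_rot: [-0.682, 0.731, 0.001, -0.0]
contact_force: [0.7, 0.9, -5.4]
gripper_width: 13.4
```

```bash
python3 - <<'E'
from h import *
d=shot("wrist","w5"); s=shot("side","s5"); crop(s,250,50,270,210,2.8,"s5c"); c=shot("scene","c5s")
E
```

```text
(no output)
```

View pics/w5.png

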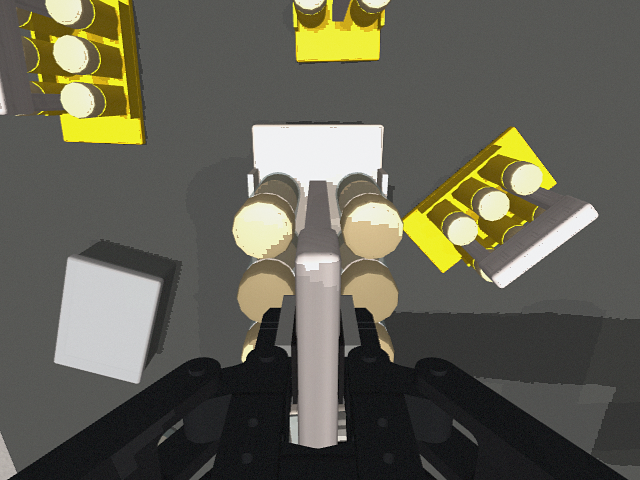

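View pics/c5s.png

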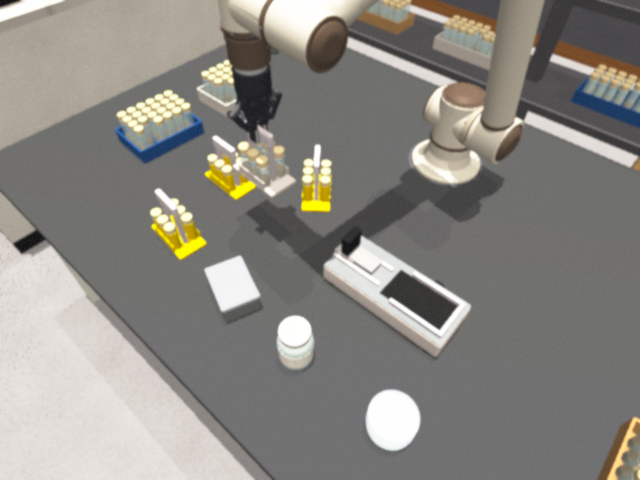

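```bash
python3 - <<'E'
from h import *
d=load("w4"); a=np.radians(-93.9); ex=np.array([np.cos(a),np.sin(a)]); ey=np.array([ex[1],-ex[0]])
T=np.array([524.46,-225.18])
for u in [(254.5,125),(384.5,125)]: 
    p=onz(d,u,10)[:2]-T; print(p, p@ex,p@ey)
for u in [(300,255),(338,255),(319,251)]:
    p=onz(d,u,138)[:2]-T; print(p@ex,p@ey)
# w5: camera at different z; foot z = 10+158.7
d=load("w5"); T=np.array([522.9,-224.8])
for u in [(252.5,125),(383,125)]: 
    p=onz(d,u,10+158.7)[:2]-T; print(p@ex,p@ey)
E
```

```text
[ 31.02092009 -72.35185919] 70.07441556464141 -35.870117020976174
[-43.22544824 -67.21172751] 69.99607531534897 38.5539249682211
39.88910281174244 -4.795714964108314
39.88316129222429 6.328100092473059
41.13608284615423 0.7664198289597649
70.16611085860002 -36.076055850182684
69.9780736000889 38.3011604017513
```

Request:
drive_tool(
  plan=[
    [[0,0,-0.01],-1.5],
    [[-0.005,0.001,-0.01],-1.5],
    [[-0.015,0.001,0],-1.5],
    [[-0.025,0.001,0],0],
    [[-0.032,0.001,0],0],
    [[-0.032,0.001,0],0],
    [[-0.032,0.001,0],0],
    [[-0.032,0.001,0],0],
    [[-0.032,0.001,0],0],
    [[-0.032,0.001,0],0],
    [[-0.032,0.001,0],0],
    [[-0.032,0.001,0],0],
  ],
)

```text
clock: 13.35
position: [509.9, 77.6, 308.5]
ee_rot: [0.711, -0.703, -0.0, -0.0]
contact_force: [0.4, -0.4, -4.5]
gripper_width: 13.0
```

Request:
drive_tool(
  plan=[
    [[-0.032,0.001,0],0],
    [[-0.032,0.001,0],0],
    [[-0.03,0,0],0],
    [[-0.025,0,0],0],
    [[-0.015,0,0],0],
    [[-0.007,0,0],0],
    [[0,0,0],0],
    [[0,0,0],0],
  ],
)

```text
clock: 14.35
position: [507.4, 216.1, 308.3]
ee_rot: [0.71, -0.704, 0.0, 0.0]
contact_force: [-0.9, -0.4, -4.9]
gripper_width: 13.4
```

Request:
drive_tool(
  plan=[
    [[-0.003,0.002,0.01],0],
    [[0,0,0.025],0],
    [[0,0,0.025],0],
    [[0,0,0.02],0],
    [[0,0,0.01],0],
    [[0,0,0],0],
    [[0,0,0],0],
  ],
)

```text
clock: 15.22
position: [506.1, 220.0, 219.2]
ee_rot: [0.71, -0.704, 0.0, -0.001]
contact_force: [-0.1, 0.0, -5.8]
gripper_width: 13.3
```

```bash
python3 - <<'E'
from h import *
d=shot("wrist","w6"); s=shot("side","s6"); crop(s,180,200,210,230,2.6,"s6c"); c=shot("scene","c6"); crop(c,310,160,200,190,3.1,"c6c")
E
```

```text
(no output)
```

View pics/w6.png

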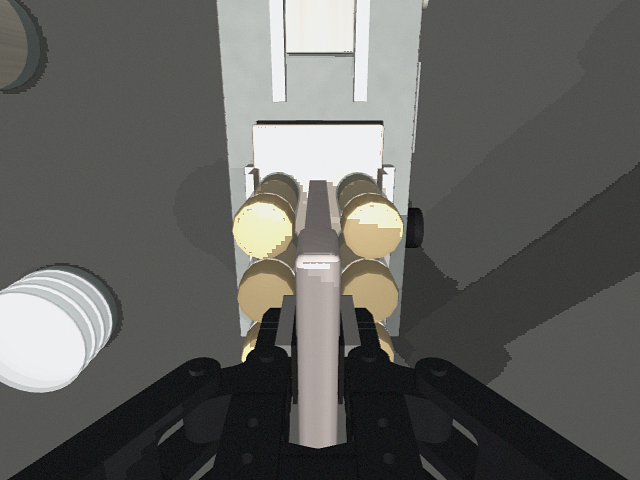

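View pics/s6c.png

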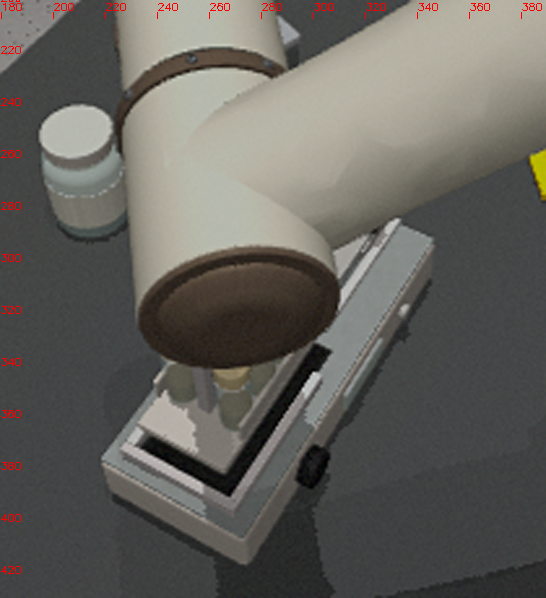

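View pics/c6c.png

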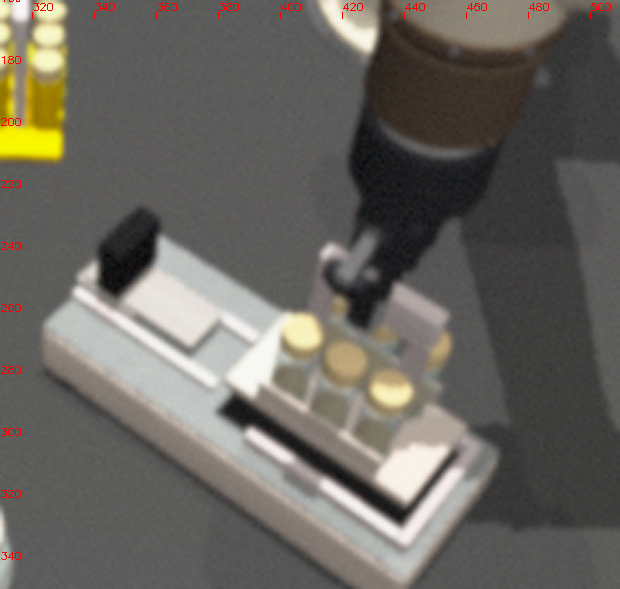

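```bash
python3 - <<'E'
from h import *
d=load("w6"); crop(d,205,90,230,150,3.4,"w6c")
E
```

```text
(no output)
```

View pics/w6c.png

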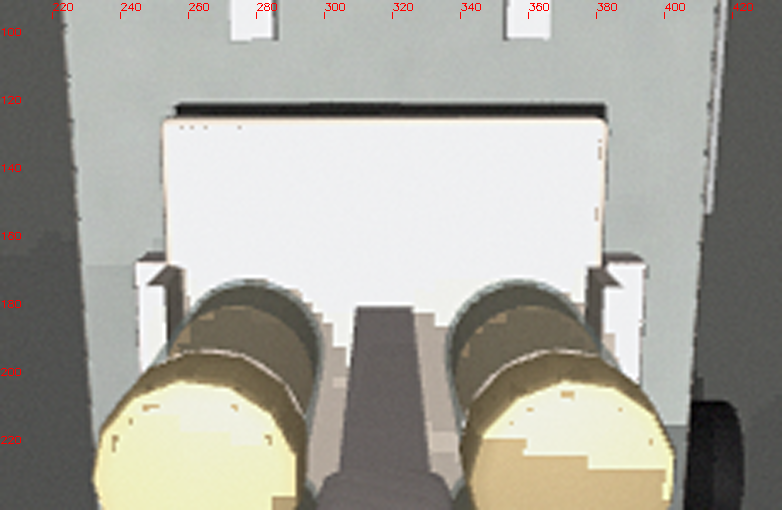

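```bash
python3 - <<'E'
from h import *
d=load("w6"); f=lambda x,y:((x+.5)/3.4-.5+205,(y+.5)/3.4-.5+90)
zf=219.2-128.4+10
for n,a,b,z in [("foot",(163,118),(605,118),zf),("mat",(177,104),(605,104),61),("lip outer",(137,262),(645,262),72),("deck",(81,262),(702,262),60),("rails",(230,40),(551,40),72)]:
    p,q=onz(d,f(*a),z)[:2],onz(d,f(*b),z)[:2]; print(n,p.round(1),q.round(1),((p+q)/2).round(1))
E
```

```text
foot [543.3 149.9] [469.2 149.3] [506.3 149.6]
mat [546.7 149.4] [463.2 148.6] [504.9 149. ]
lip outer [554.  178.5] [455.3 177.6] [504.7 178.1]
deck [567.6 180.4] [441.5 179.3] [504.5 179.9]
rails [534.8 137.4] [475.5 136.9] [505.2 137.2]
```

Request:
drive_tool(
  plan=[
    [[0.0005,0.0013,0],0],
    [[0,0,0.008],0],
    [[0,0,0.008],0],
    [[0,0,0.006],0],
    [[0,0,0],0],
    [[0,0,0],0],
  ],
)

```text
clock: 16.12
position: [504.4, 219.4, 196.4]
ee_rot: [0.71, -0.704, 0.0, -0.0]
contact_force: [-1.1, 0.1, -4.5]
gripper_width: 13.3
```

```bash
python3 - <<'E'
from h import *
d=shot("wrist","w7");crop(d,205,90,230,150,3.4,"w7c")
s=shot("side","s7"); c=shot("scene","c7"); 
a=cv2.resize(s["image"][310:430,210:350,::-1],None,fx=3,fy=3); b=cv2.resize(c["image"][230:360,360:480,::-1],(360,390))
b=cv2.resize(b,(332,360)); cv2.imwrite("pics/sc7.png",np.hstack([a,b]))
E
```

```text
(no output)
```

View pics/w7c.png

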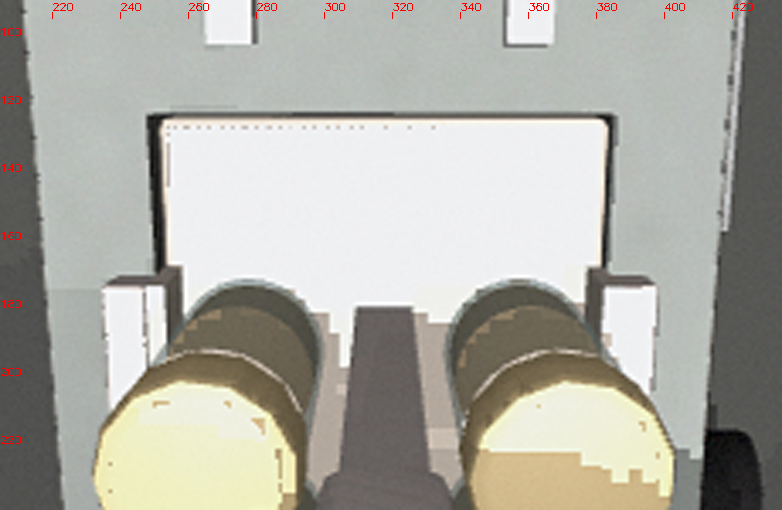

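View pics/sc7.png

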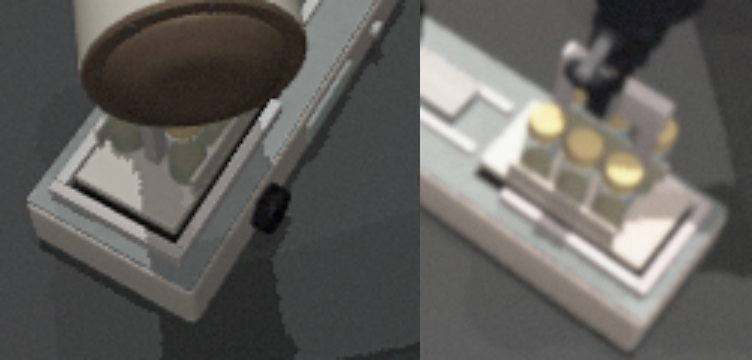

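Request:
drive_tool(
  plan=[
    [[0,0,0.003],0],
    [[0,0,0.002],0],
    [[0,0,0.001],0],
    [[0,0,0],0],
  ],
)

```text
clock: 16.77
position: [504.1, 219.2, 190.2]
ee_rot: [0.71, -0.704, -0.0, 0.0]
contact_force: [-0.3, 0.3, -5.2]
gripper_width: 13.6
```

Request:
drive_tool(
  plan=[
    [[0,0,0.001],0],
    [[0,0,0],0],
  ],
)

```text
clock: 17.02
position: [504.1, 219.2, 189.3]
ee_rot: [0.71, -0.704, -0.0, 0.0]
contact_force: [0.2, -0.5, -5.1]
gripper_width: 13.4
```

Request:
drive_tool(
  plan=[
    [[0,0,0.001],0],
    [[0,0,0],0],
  ],
)

```text
clock: 17.27
position: [504.3, 219.3, 188.4]
ee_rot: [0.71, -0.704, 0.0, -0.0]
contact_force: [-0.6, 0.6, -4.6]
gripper_width: 13.2
```

Request:
drive_tool(
  plan=[
    [[0,0,0.0005],0],
    [[0,0,0.0005],0],
    [[0,0,0],0],
  ],
)

```text
clock: 17.65
position: [504.4, 219.3, 188.4]
ee_rot: [0.71, -0.704, 0.0, -0.0]
contact_force: [-3.5, 0.1, 4.9]
gripper_width: 13.2
```

Request:
drive_tool(
  plan=[
    [[0,0,0],0],
    [[0,0,0],0],
    [[0,0,0],0],
    [[0,0,0],0],
    [[0,0,0],0],
  ],
  fingers=-1,
)

```text
clock: 18.27
position: [504.2, 219.2, 187.3]
ee_rot: [0.71, -0.704, 0.0, -0.0]
contact_force: [0.1, 0.7, -0.8]
gripper_width: 85.5
```

Request:
drive_tool(
  plan=[
    [[0,0,-0.01],0],
    [[0,0,-0.025],0],
    [[0,0,-0.03],0],
    [[0,0,-0.03],0],
    [[0,0,-0.025],0],
    [[0,0,0],0],
    [[0,0,0],0],
  ],
)

```text
clock: 19.15
position: [503.7, 219.1, 306.8]
ee_rot: [0.71, -0.704, -0.0, 0.0]
contact_force: [0.3, -0.2, -0.6]
gripper_width: 85.6
```

```bash
python3 - <<'E'
from h import *
d=shot("wrist","w8"); c=shot("scene","c8"); crop(c,310,160,200,190,3.1,"c8c")
E
```

```text
(no output)
```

View pics/w8.png

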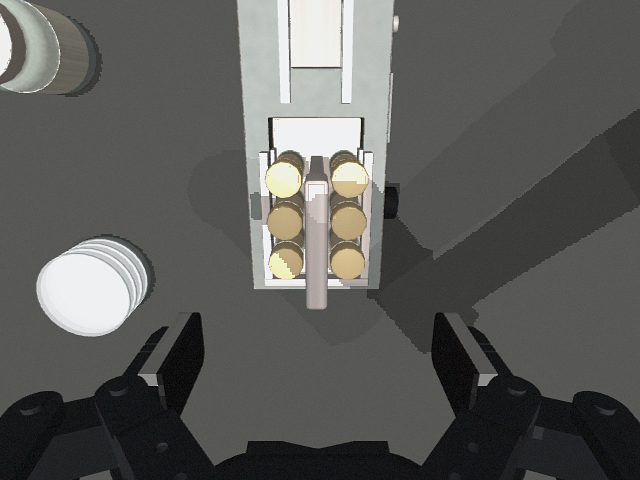

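View pics/c8c.png

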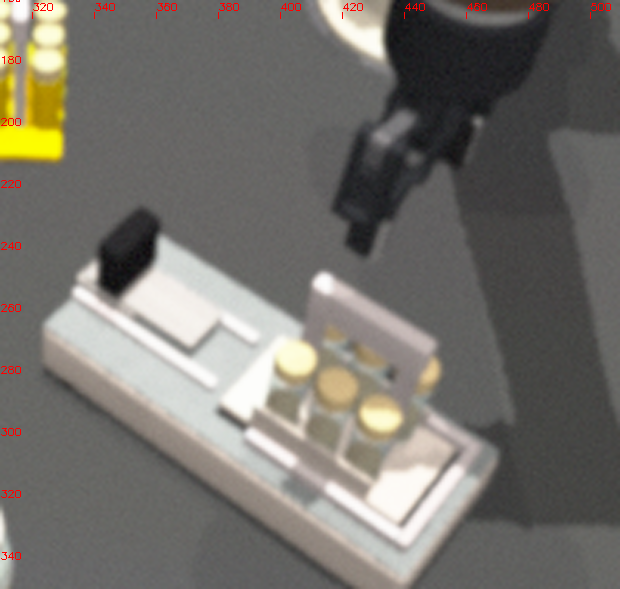

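Request:
drive_tool(
  plan=[
    [[0.045,0,0],0],
    [[0.05,0,0],0],
    [[0.05,0,0],0],
    [[0.038,-0.001,0],-10],
    [[0,0,0],-10],
    [[0,0,0],-10],
    [[0,0,0],-10],
    [[0,0,0],-10],
    [[0,0,0],-10],
    [[0,0,0],-10],
    [[0,0,0],-10],
    [[0,0,0],-10],
  ],
)

```text
clock: 20.75
position: [506.5, 36.1, 306.3]
ee_rot: [1.0, 0.007, -0.001, 0.0]
contact_force: [0.0, 0.3, 0.8]
gripper_width: 85.4
```

Request:
drive_tool(
  plan=[
    [[0,0,0.03],0],
    [[0,0,0.03],0],
    [[0,0,0],0],
    [[0,0,0],0],
  ],
)

```text
clock: 21.25
position: [507.5, 36.3, 248.1]
ee_rot: [1.0, 0.005, 0.001, 0.0]
contact_force: [0.7, 0.0, 0.1]
gripper_width: 85.3
```

```bash
python3 - <<'E'
from h import *
d=shot("wrist","w9"); print(proj(d,(506.4,35.5,132)))
E
```

```text
[316.60810379 241.49397915]
```

View pics/w9.png

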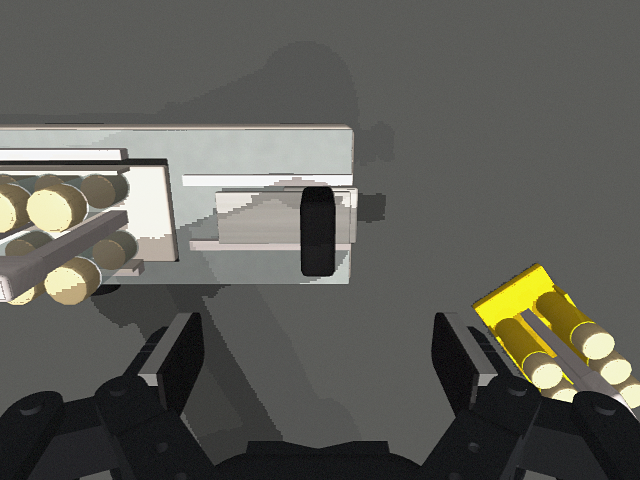

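Request:
drive_tool(
  plan=[
    [[0,0,0.03],0],
    [[0,0,0.035],0],
    [[0,0,0.035],0],
    [[0,0,0.025],0],
    [[0,0,0.0095],0],
    [[0,0,0],0],
    [[0,0,0],0],
  ],
)

```text
clock: 22.18
position: [507.9, 36.6, 114.2]
ee_rot: [1.0, 0.005, 0.001, -0.0]
contact_force: [-0.1, 0.1, 0.4]
gripper_width: 85.2
```

Request:
drive_tool(
  plan=[
    [[0,0,0],0],
    [[0,0,0],0],
    [[0,0,0],0],
    [[0,0,0],0],
    [[0,0,0],0],
    [[0,0,0],0],
  ],
  fingers=1,
)

```text
clock: 22.92
position: [506.9, 36.2, 113.1]
ee_rot: [1.0, 0.005, 0.0, 0.0]
contact_force: [-1.4, -0.1, 3.1]
gripper_width: 21.8
```

Request:
drive_tool(
  plan=[
    [[0,-0.008,0],0],
    [[0,-0.01,0],0],
    [[0,-0.01,0],0],
    [[0,-0.01,0],0],
    [[0,-0.008,0],0],
    [[0,-0.005,0],0],
    [[0,0,0],0],
  ],
)

```text
clock: 23.8
position: [506.3, 88.3, 113.1]
ee_rot: [1.0, 0.005, 0.0, -0.0]
contact_force: [-0.6, -1.5, 6.3]
gripper_width: 21.3
```

Request:
drive_tool(
  plan=[
    [[0,-0.004,0],0],
    [[0,-0.003,0],0],
    [[0,-0.002,0],0],
    [[0,0,0],0],
  ],
)

```text
clock: 24.3
position: [506.2, 96.3, 113.0]
ee_rot: [1.0, 0.005, -0.0, 0.001]
contact_force: [-0.1, -4.7, 5.4]
gripper_width: 20.7
```

Request:
drive_tool(
  plan=[
    [[0,-0.001,0],0],
    [[0,-0.001,0],0],
    [[0,0,0],0],
  ],
)

```text
clock: 24.68
position: [506.2, 96.5, 113.1]
ee_rot: [1.0, 0.005, -0.001, 0.002]
contact_force: [2.2, -13.1, 5.5]
gripper_width: 21.7
```

Request:
drive_tool(
  plan=[
    [[0,-0.001,0],0],
    [[0,0,0],0],
  ],
)

```text
clock: 24.92
position: [506.1, 96.6, 113.0]
ee_rot: [1.0, 0.005, -0.001, 0.002]
contact_force: [3.5, -17.9, 3.8]
gripper_width: 21.1
```

Request:
drive_tool(
  plan=[
    [[0,0.002,0],0],
    [[0,0,0],0],
    [[0,0,0],0],
    [[0,0,0],0],
  ],
  fingers=-1,
)

```text
clock: 25.42
position: [506.3, 97.8, 112.7]
ee_rot: [1.0, 0.005, 0.0, -0.0]
contact_force: [1.2, -0.5, -0.3]
gripper_width: 85.2
```

Request:
drive_tool(
  plan=[
    [[0,0,-0.015],0],
    [[0,0,-0.03],0],
    [[0,0,-0.04],0],
    [[0,0,-0.04],0],
    [[0,0,-0.04],0],
    [[0,0,0],0],
    [[0,0,0],0],
  ],
)

```text
clock: 26.3
position: [505.8, 97.2, 278.0]
ee_rot: [1.0, 0.004, -0.0, -0.0]
contact_force: [-0.5, -0.2, -1.1]
gripper_width: 85.5
```

```bash
python3 - <<'E'
from h import *
d=shot("wrist","w10"); c=shot("scene","c10"); crop(c,310,160,200,190,3.1,"c10c")
E
```

```text
(no output)
```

View pics/w10.png

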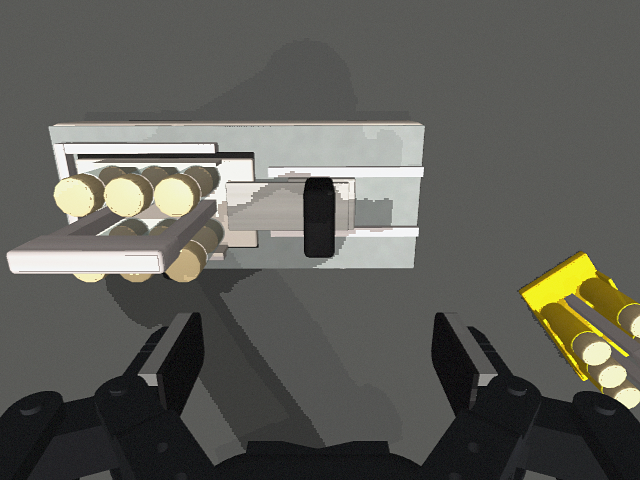

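View pics/c10.png

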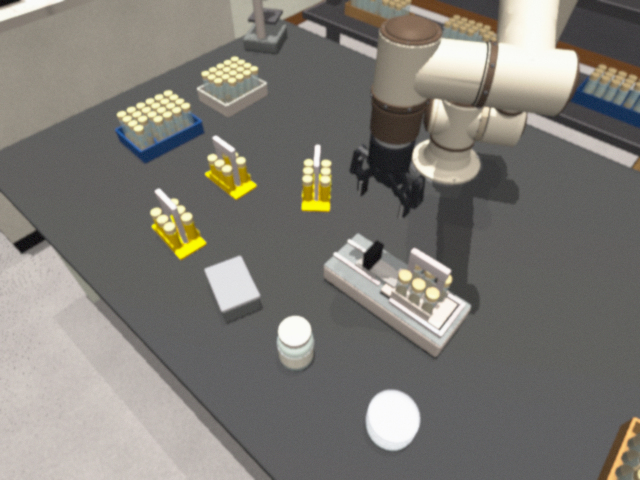

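```bash
python3 - <<'E'
from h import *
from bench import arm
d=load("w10")
for n,u,z in [("foot",(254.5,153.5),70),("foot",(257,246.5),70),("gripL",(308,200),132),("gripR",(335,200),132),("tongue tip",(226,182),80),("tongue tip",(228,229),80)]: print(n,onz(d,u,z)[:2].round(1))
print(arm.read_state()["contact_force"]); arm.job_done()
E
```

```text
foot [546.8 146.8]
foot [467.2 148. ]
gripL [523.7 102.5]
gripR [523.9  84.3]
tongue tip [525.4 168.9]
tongue tip [486.1 169.8]
[ 0.52509247 -0.61817318  0.38151336]
the job is handed in; nothing more can be done
```

The carrier is in the nest, the slide is at its home stop, and I've handed the job in after about 26 s of the 64 s allowed. No verdict came back.

- **Slide open:** I pinched the grip and slid it back until the force rose to about 25 N with no further travel, then let go.
- **Carrier:** I lifted it by its bar and lowered it in small steps between the lips until contact at about 10 N, then released it. The pictures show it upright and flat. Its foot end measured at y ≈ 147–148 mm, which puts the carrier about 1–2 mm from the nest's centre on the slide's side.
- **Slide home:** I slid the grip about 60 mm until it stopped at about 18 N, then let go and raised the gripper clear. The tongue tip at y ≈ 169 mm lies roughly 20 mm over the foot.
- **Bystanders:** the jar, tip box, dishes and yellow look-alikes show no visible change in the last scene picture. I didn't measure them.

**Disagreements between measurements:**
- The scene and side cameras differed by up to 6 mm on the mixer's x position, so I used the wrist camera.
- The wrist camera itself looked about 1 mm off sideways.
- The nest's y centre came out between 220.6 and 222.6 mm depending on the method, well inside the allowed range.

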